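Lock the optic mould into its bench socket

ROBOT

A 7-joint arm with a two-finger parallel gripper is mounted at the origin on the work surface. World frame = base frame: x ahead of the robot, y to its left, z up, the work surface at z = 0. Lengths are in m, angles in rad, forces in N, time in s.
With the tool pointing down it reaches from about 0.4 to 0.85 m from the base axis. Payload 4.5 kg.
Tool frame: the origin (TCP) lies on the centre line of the jaws, within the pads' length; the fingertips stand r.tip_extent ahead of it and the grasp point (between the pads) is the TCP (r.tip_extent is the distance from the TCP to the fingertips, in m); z points along the fingers, y is the line along which they close (so a half turn about z gives the same grasp; the last joint's range is limited). The gripper opens to 88 mm and grips with 3 to 60 N. Pads are 18 mm wide; open, the fingers measure 123 mm over their backs; the gripper's body (75 mm by 187 mm) begins 45 mm behind the grasp point.
Start: joints at [1.239, 0.689, -0.195, 1.565, 0.157, 0.902, -0.215], TCP at [0.224, -0.584, 0.258] pointing down, gripper open.
Joint ranges: [-3.01, 3.01], [-0.46, 2.08], [-1.47, 1.51], [0.13, 2.56], [-1, 4.14], [0.04, 2.09], [-2.66, 2.66]. Speed limits (rad/s): [2.57, 2.57, 3.14, 3.14, 3.14, 3.14, 3.14].

INTERFACE

Orientations are given as a unit quaternion [x, y, z, w].
In Python, from plant import sensors, vision, finish_job, r gives the robot as it stands. The module is installed in compiled form; this text tells all that it offers.
- The arm moves only by the tool step_arm, never from a script. Its argument "steps" is a list of rows, each a list of 2 entries, a list of its own where there are three numbers: the shift along the tool's x, y, z in cm, then the turn, a rotation vector about the tool's x, y, z in degrees. A call has 1 to 12 rows; each row shifts and turns the commanded pose from where the row before left it, along the tool's axes as they then stand; what a row does not reach is not made up. A row lasts 1/8 s, in which the tool goes at most 62.5 mm and 10.7 degrees, less where a joint would pass 70% of its speed; a pose out of reach is approached as far as the arm can. A call with a gripper value outside its range is refused whole. "claw" is the opening, from -1 (shut) to 1 (fully open), set as the call begins (left out, the last holds). The fingers move at their own pace and stop on an object; "grip_force" is the grip in N (left out, the last holds). Time passes only in rows, so rows that do not move let the fingers close. It gives the time, the measured TCP pose, the force, the opening and the grip force at its end, in the units of the state.
- sensors.get_state(): the state, without advancing time (a new reading comes with each control period).
- vision.snapshot(name): name is "scene" or "side" or "wrist"; returns a dict with "img" (420x560x3 uint8, red, green, blue), "fx", "fy", "cx", "cy" (pixels), "position" and "rotation" of the camera in the world. Camera axes: x right, y down, z forward; pixel columns grow to the right and rows downward; lengths in m; the calibration is good to about 2 mm. A picture is of the moment at which its call begins. There is no depth.
- finish_job(): hands the job in; it is judged then, once.
The state is a dict: "clock": time; "q": joint angles; "qd": joint speeds; "joint_torque": joint torques, N m; "tool_pos": TCP position; "eef_rot": TCP orientation; "contact_force": force on the tool from outside, world axes, zero at the start; "moment": the same for the moment, N m; "opening": opening from 0.0 (shut) to 1.0 (fully open); "finger_force": force on a finger pad.
Only numpy, scipy, OpenCV 4.12 (cv2) and the standard library are available. Lean on these libraries where they do the work, as an engineer would, in place of code of your own. Each camera call takes 0.05 s, during which the arm holds its last target. There are 200 camera calls.

TASK

Fit the aluminium optic mould, upright, into the blue bayonet socket on the bench: find the slots with its lugs, push it down against the spring, twist it clockwise (seen from above) to the stop and let the spring lift it into its locking notches. Let go and leave it locked there, and do not disturb the other things on the bench.

Things in the scene. Friction and masses are not known exactly. Their poses are not given: they have to be found in the camera images.
- mould_centre (a point): Centre, half-way up, of the aluminium optic mould: 90 mm tall, 0.25 to 0.45 kg, upright on the bench at the start; z is its axis, upward. Top 44 mm: octagonal grip band, 56 mm across flats, open-topped; flat faces look along x and every 45 degrees from it. Below it tapers to a round nose of 50 mm diameter with a chamfered foot.
- mould_lug (a point): Middle of the outer end of one lug of the mould, 33 mm from its axis along the mould's +x. There are three equal lugs, at 0, 120 and 240 degrees; each is 10 mm wide and spans 8 to 14 mm above the foot. A red stripe stands over each lug, on the body and on the top rim. Any lug may go into any slot.
- socket: Blue steel bayonet socket bolted to the bench: flange 124 mm wide, 2 mm thick, housing 94 mm in diameter, 30 mm tall. Origin on its axis at bench level, z up. Inside it a fixed dark lock ring with a 54 mm bore (2 mm play round the nose) and three slots 14 mm wide, 120 degrees apart, through its lip. Heights below are of the mould's foot above the bench.
- socket_lip (a point): On the socket's axis, level with the top of the lip, 30 mm above the bench. With the lugs resting on the lip away from the slots, the foot stands at 22 mm and the mould can be turned. With the lugs over the slots the mould drops to 18 mm, on to the spring plate, and the slots then stop it from turning more than about 0.07 rad.
- socket_mark (a point): Top of one of three yellow marks on the housing, 42.5 mm from the axis along the socket's +x; the others at 120 and 240 degrees. They show the slots only roughly: the lock ring may stand turned by up to 0.4 rad either way from the marks, by an angle not told, so feel for the slots.
- socket_spring (a point): On the axis, top of the brass spring plate at rest, 18 mm above the bench. It pushes up with 7 N plus 0.5 N per mm pressed, and bottoms at 4 mm (14 N). The lugs are under the lip when the foot is below 8 mm. Then the mould turns clockwise seen from above by 0.79 rad from the slots to the notches, and about 0.07 rad more to a solid stop; the other way is blocked.
- socket_notch (a point): On the axis, where the centre of the foot stands when locked, 11.5 mm above the bench (mould centre at 56.5 mm). The underside of the lip has notches 3.5 mm deep just before the stop; let go there and the spring lifts the mould into them. Let go short of them it stays jammed at about 8 mm under the lip; let go in the slots it springs up to 18 mm.
- block_c (a point): Bystander, loose: wooden shaping block, a 64 mm round, 55 mm tall, with a 130 mm handle along its x; point at its centre half-way up.
- frit_c (a point): Bystander, loose: amber glass jar of colour, 60 mm wide, 85 mm tall; point at its centre half-way up.
- cone_c (a point): Bystander, loose: brass cone mould on a 68 mm foot, 70 mm tall; point at its centre half-way up.
- jacks_c (a point): Bystander, loose: steel jacks (tongs) lying flat, about 220 mm long along x, 45 mm wide, 13 mm tall; point near its middle, 6 mm up.
There are look-alikes about, which are no part of the job. Leave any green or pink look-alike of the part that bears mould_centre alone. Several things look just like the socket: the one meant starts farthest to the robot's left.

How it is judged:
By the outcome, as a careful person would: the job done as asked, in the order asked, and still so for the second after the job is handed in, with the robot touching nothing.
It also fails if it takes over 58 s, if anything falls off the work surface, if the arm or the gripper's body presses on something with over 40 N, if the wrist force passes 120 N, or if a joint passes its speed limit or range.

## Working session

There is one attempt and no reset: what is moved stays moved. The work goes in short steps, Python scripts to look and compute and a tool call to move; the robot and the scene stay as the last step left them, time stands still between calls to the robot, and variables do not carry over. Pictures are saved under pics/ and viewed, at most 10 in all, crops included, and the job is handed in when it is done.

Besides the shell and the picture viewer there is one more tool, called after "Call:" by a JSON object that holds its "method" and its "body". step_arm: Moves the arm, as the interface text tells. Its arguments: {"type":"object","properties":{"steps":{"type":"array"},"claw":{"type":"number"},"grip_force":{"type":"number"}},"required":["steps"]}

```bash
mkdir -p pics; python3 - <<'E'
from plant import sensors, vision, r
import cv2,pickle
d={}
for n in ("scene","side","wrist"):
    s=vision.snapshot(n); d[n]=s; cv2.imwrite(f"pics/{n}0.png",s["img"][:,:,::-1])
    print(n,s["fx"],s["cx"],s["cy"],s["position"],s["rotation"])
pickle.dump(d,open("s0.pkl","wb"))
st=sensors.get_state(); print(st, r.tip_extent)
E
```

```text
scene 488.44994410891735 287.3846035977516 207.57598351381347 [ 1.01090847 -0.0948001   0.82732554] [ 0.74805433  0.60897396 -0.1714864  -0.20039421]
side 505.80168962953167 281.0918338361449 206.73303534489517 [0.02416712 0.66758168 0.660111  ] [-0.30221711  0.83449705 -0.43265475  0.15839618]
wrist 376.0499164863153 278.9298910400696 205.96531246230174 [ 0.28471725 -0.55885346  0.38442836] [ 0.81685242 -0.56172657 -0.07544406  0.10734795]
{'clock': 0.15, 'q': array([ 1.23880859,  0.68978454, -0.19454818,  1.56607536,  0.15731624,
        0.90248631, -0.215087  ]), 'qd': array([-2.27675855e-03, -1.16602893e-03, -2.02920984e-03, -3.41162525e-03,
        1.33309918e-03,  7.34774311e-05,  3.63899919e-04]), 'joint_torque': array([-1.10114088e-03, -5.27852118e+01, -1.26843218e+00, -1.53583449e+01,
       -5.25224337e-02,  3.94280883e-03,  1.12801085e-04]), 'tool_pos': array([ 0.22337308, -0.58325158,  0.25710694]), 'eef_rot': array([ 9.83312090e-01,  1.81925454e-01, -1.71460762e-04, -6.58665699e-04]), 'contact_force': array([ 0.27352416, -0.45040235,  0.56661336]), 'moment': array([-0.02737687,  0.05646983, -0.00639873]), 'finger_force': 0.0, 'opening': 0.9982779774643665} 0.019
```

View pics/scene0.png

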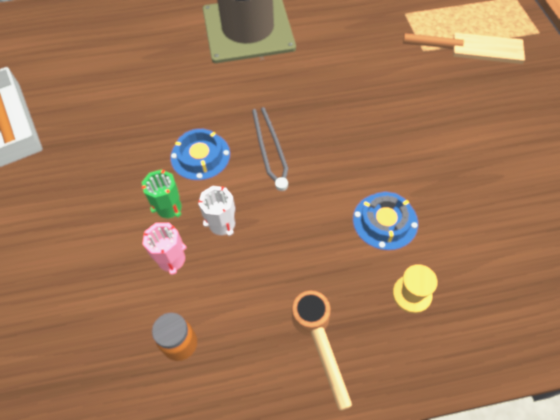

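View pics/side0.png

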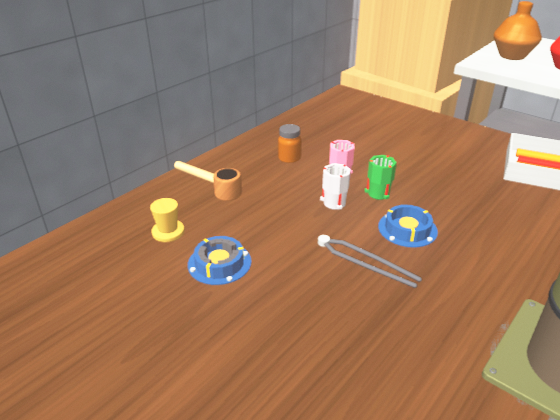

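Scene: the upright moulds are aluminium at (218,210), green at (162,195) and pink at (166,247). The sockets are at (387,218) and (200,153). The robot base is at the top of the picture, so its left is picture right. I choose the aluminium mould at (218,210) and the socket at (387,218), which the side view shows at (336,187) and (218,258).

```bash
cat > h.py <<'E'
import numpy as np, cv2, pickle
from scipy.spatial.transform import Rotation as R
def ray(s,u,v):
    d=np.array([(u-s["cx"])/s["fx"],(v-s["cy"])/s["fy"],1.])
    rot=np.array(s["rotation"]); rot=R.from_quat(rot) if rot.size==4 else R.from_matrix(rot)
    return np.array(s["position"]),rot.apply(d)
def plane(s,u,v,z):
    p,d=ray(s,u,v); return p+d*(z-p[2])/d[2]
def tri(*obs):
    A=np.zeros((3,3));b=np.zeros(3)
    for s,u,v in obs:
        p,d=ray(s,u,v); d=d/np.linalg.norm(d); M=np.eye(3)-np.outer(d,d); A+=M;b+=M@p
    return np.linalg.solve(A,b)
def proj(s,P):
    rot=R.from_quat(s["rotation"]) if np.size(s["rotation"])==4 else R.from_matrix(s["rotation"])
    c=rot.inv().apply(np.array(P)-s["position"]); return s["cx"]+s["fx"]*c[0]/c[2], s["cy"]+s["fy"]*c[1]/c[2]
E
python3 - <<'E'
from h import *
d=pickle.load(open("s0.pkl","rb")); a,b=d["scene"],d["side"]
# rough: centres picked by eye
for n,p,q in [("sockA plate",(387,217),(219,257)),("mould rim",(216,197),(337,173)),("green rim",(160,182),(382,164)),("pink rim",(163,232),(342,148)),("sockB plate",(200,151),(409,223)),("jar top",(172,326),(290,131)),("jacks knob",(281,183),(324,240))]:
    print(n,tri((a,*p),(b,*q)).round(3))
for n,s in d.items():
    print(n, R.from_quat(s["rotation"]).as_matrix()[:,2].round(2))
c=[]
for s,(u,v) in ((a,(218,210)),(b,(336,187)),(a,(387,218)),(b,(218,258))):
    c.append(cv2.resize(s["img"][v-37:v+37,u-45:u+45],(400,296),interpolation=cv2.INTER_CUBIC))
cv2.imwrite("pics/crop.png",np.vstack([np.hstack(c[:2]),np.hstack(c[2:])])[:,:,::-1])
E
```

```text
sockA plate [0.598 0.173 0.015]
mould rim [ 0.535 -0.135  0.087]
green rim [ 0.481 -0.232  0.086]
pink rim [ 0.588 -0.232  0.09 ]
sockB plate [ 0.367 -0.16   0.016]
jar top [ 0.75  -0.234  0.08 ]
jacks knob [ 0.476 -0.009  0.008]
scene [-0.5   0.09 -0.86]
side [ 0.53 -0.63 -0.58]
wrist [-0.24 -0.09 -0.97]
```

View pics/crop.png

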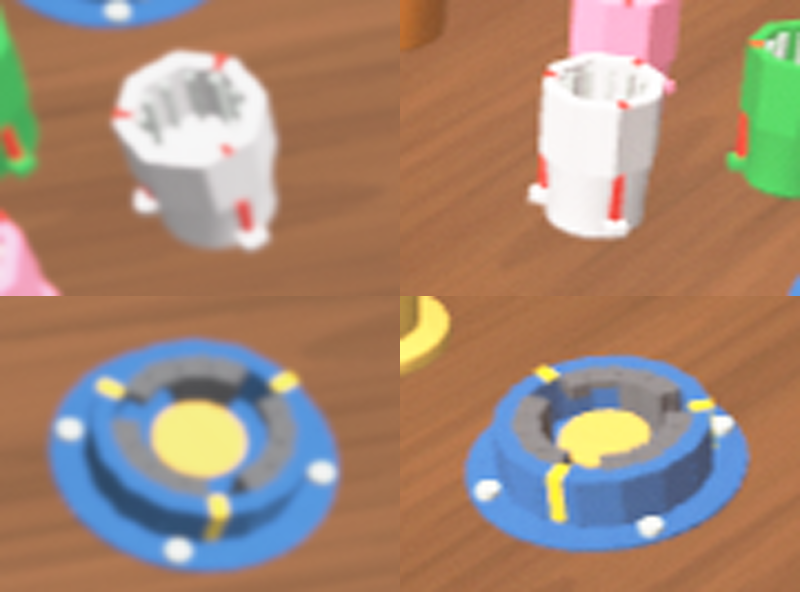

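The crop confirms the choice: aluminium mould with red stripes and lugs, and a blue socket with a dark ring whose slots stand turned from the yellow marks. Next I move the wrist camera over the mould.

Call:
{"method": "step_arm", "body": {"steps": [[[5, -3.4, 0], [0, 0, 0]], [[5, -3.4, 0], [0, 0, 0]], [[5, -3.4, 0], [0, 0, 0]], [[5, -3.4, 0], [0, 0, 0]], [[5, -3.4, 0], [0, 0, 0]], [[5, -3.4, 0], [0, 0, 0]], [[5, -3.4, 0], [0, 0, 0]], [[5, -3.4, 0], [0, 0, 0]], [[5, -3.4, 0], [0, 0, 0]], [[0, 0, 0], [0, 0, 0]], [[0, 0, 0], [0, 0, 0]]], "claw": 1}}

```text
clock: 1.52
tool_pos: [0.5337, -0.1375, 0.2574]
eef_rot: [0.983, 0.182, -0.001, 0.0]
contact_force: [0.4, -1.4, -0.1]
opening: 0.998
finger_force: 0.0
```

```bash
python3 - <<'E'
from plant import sensors, vision
from h import *
s=vision.snapshot("wrist"); pickle.dump(s,open("w1.pkl","wb")); st=sensors.get_state()
print(st["clock"],st["tool_pos"],st["eef_rot"],st["q"].round(2),s["position"])
im=s["img"]; hsv=cv2.cvtColor(im,cv2.COLOR_RGB2HSV)
red=(((hsv[...,0]<8)|(hsv[...,0]>172))&(hsv[...,1]>120)&(hsv[...,2]>120)).astype(np.uint8)
n,_,stt,c=cv2.connectedComponentsWithStats(red)
for i in range(1,n):
    if stt[i,4]>8: print(stt[i],c[i].round(1),plane(s,*c[i],.09).round(4))
cv2.imwrite("pics/w1.png",cv2.resize(im,(800,600))[:,:,::-1])
E
```

```text
1.575 [ 0.53334302 -0.1384734   0.25744986] [ 9.83498769e-01  1.80912517e-01 -8.03430719e-04  4.33111126e-04] [ 0.25  0.59 -0.14  1.79  0.11  0.77 -1.15] [ 0.59520191 -0.11284547  0.38472227]
[438 124  11  14  58] [441.3 130.7] [ 0.6213 -0.2365  0.09  ]
[278 139   4   3  10] [279.5 140.2] [ 0.57   -0.1227  0.09  ]
[277 147   5   6  25] [279.4 149.4] [ 0.5634 -0.1252  0.09  ]
[370 156  10  12  82] [374.9 161.3] [ 0.5815 -0.1987  0.09  ]
[390 169   9   7  48] [394.1 171.5] [ 0.5796 -0.2163  0.09  ]
[444 183  13  10  56] [448.7 187.2] [ 0.5837 -0.2626  0.09  ]
[309 194   8   8  34] [312.3 197. ] [ 0.5372 -0.1637  0.09  ]
[251 197   8   9  38] [254.8 201.2] [ 0.5173 -0.1215  0.09  ]
[342 227   7   9  40] [344.9 231.2] [ 0.5199 -0.1999  0.09  ]
[356 254   5   6  21] [357.8 256.6] [ 0.503 -0.219  0.09 ]
[338 301   8   5  26] [342.1 303.6] [ 0.4578 -0.2243  0.09  ]
```

View pics/w1.png

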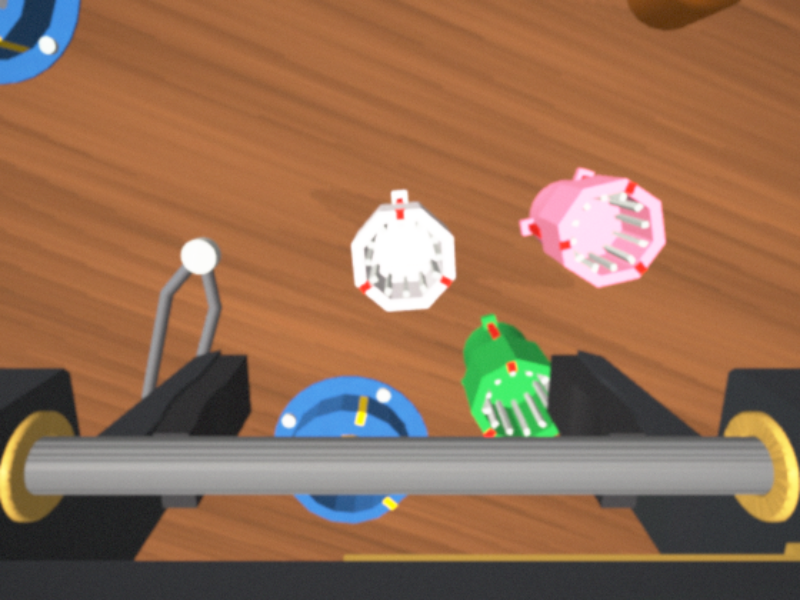

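The wrist view shows the aluminium mould at (402,255) in the enlarged picture, with rim stripes at (400,213), (446,281) and (364,287). That puts it at (0.539,-0.137) with its lugs at 0.445 rad. Before grasping I look at the socket from above.

Call:
{"method": "step_arm", "body": {"steps": [[[2.9, -4.45, 0], [0, 0, 0]], [[2.9, -4.45, 0], [0, 0, 0]], [[2.9, -4.45, 0], [0, 0, 0]], [[2.9, -4.45, 0], [0, 0, 0]], [[2.9, -4.45, 0], [0, 0, 0]], [[2.9, -4.45, 0], [0, 0, 0]], [[0, 0, 0], [0, 0, 0]], [[0, 0, 0], [0, 0, 0]]]}}

```text
clock: 2.58
tool_pos: [0.6014, 0.1719, 0.2574]
eef_rot: [0.984, 0.18, -0.001, 0.001]
contact_force: [-0.4, -0.4, 0.2]
opening: 0.999
finger_force: 0.0
```

```bash
python3 - <<'E'
from plant import sensors, vision
from h import *
s=vision.snapshot("wrist"); pickle.dump(s,open("w2.pkl","wb")); st=sensors.get_state()
print(st["clock"],st["tool_pos"],st["eef_rot"],st["q"].round(2),s["position"])
d=pickle.load(open("s0.pkl","rb"))
def blobs(s,name,box=None):
    im=s["img"]; hsv=cv2.cvtColor(im,cv2.COLOR_RGB2HSV)
    y=((hsv[...,0]>20)&(hsv[...,0]<34)&(hsv[...,1]>110)&(hsv[...,2]>140)).astype(np.uint8)
    n,_,t,c=cv2.connectedComponentsWithStats(y)
    print(name)
    for i in range(1,n):
        if t[i,4]>6 and (box is None or (abs(c[i]-box)<35).all()): print(t[i],c[i].round(1),"lip",plane(s,*c[i],.03).round(4),"plate",plane(s,*c[i],.018).round(4))
blobs(s,"wrist"); blobs(d["scene"],"scene",(387,218)); blobs(d["side"],"side",(218,258))
u,v=map(int,proj(s,[.598,.173,.03])); print(u,v)
c=s["img"][max(0,v-75):v+75,u-100:u+100]; print("crop origin",u-100,max(0,v-75))
cv2.imwrite("pics/w2.png",cv2.resize(c,None,fx=4,fy=4,interpolation=cv2.INTER_CUBIC)[:,:,::-1])
E
```

```text
2.625 [0.60149185 0.17126325 0.25754652] [ 9.83676544e-01  1.79941587e-01 -4.43042135e-04  1.13403203e-03] [-0.3   0.69 -0.1   1.57  0.08  0.89 -1.63] [0.66284343 0.19645265 0.38478065]
wrist
[ 299    0   85   60 3885] [338.   24.9] lip [0.7429 0.1718 0.03  ] plate [0.7456 0.171  0.018 ]
[514  94   6   6  24] [516.2  96.7] lip [ 0.7454 -0.0026  0.03  ] plate [ 0.7482 -0.0093  0.018 ]
[296 135   9  11  59] [300.1 140.2] lip [0.6396 0.1662 0.03  ] plate [0.6388 0.1652 0.018 ]
[ 258  158   38   38 1106] [276.9 176.8] lip [0.5995 0.1742 0.03  ] plate [0.5974 0.1735 0.018 ]
[228 177  10   6  60] [232.5 179.5] lip [0.5819 0.2131 0.03  ] plate [0.5792 0.2136 0.018 ]
[295 212   8  10  48] [298.4 216.8] lip [0.5696 0.1402 0.03  ] plate [0.5664 0.1383 0.018 ]
[516 291  10  14  61] [521.4 298.6] lip [ 0.5692 -0.1112  0.03  ] plate [ 0.566  -0.1216  0.018 ]
[529 292  31  72 710] [548.7 328.1] lip [ 0.5488 -0.1565  0.03  ] plate [ 0.545  -0.1684  0.018 ]
[  0 297  18  66 338] [  5.5 330.4] lip [0.3398 0.3873 0.03  ] plate [0.3289 0.3938 0.018 ]
scene
[403 200   6   5  14] [405.7 201.9] lip [0.5814 0.2123 0.03  ] plate [0.5749 0.2169 0.018 ]
[377 208  18  17 237] [385.9 216.3] lip [0.6038 0.166  0.03  ] plate [0.5977 0.1699 0.018 ]
[389 232   4   9  20] [390.4 236. ] lip [0.6452 0.1618 0.03  ] plate [0.6397 0.1656 0.018 ]
side
[204 239   4   3  10] [205.5 240. ] lip [0.6418 0.1652 0.03  ] plate [0.6536 0.1556 0.018 ]
[238 247   5   3   9] [240.2 247.8] lip [0.5722 0.1386 0.03  ] plate [0.5827 0.1286 0.018 ]
[209 250  20  14 185] [218.3 255.4] lip [0.5887 0.1819 0.03  ] plate [0.5994 0.1726 0.018 ]
[206 263   5  14  39] [207.9 269.3] lip [0.5752 0.2215 0.03  ] plate [0.5857 0.213  0.018 ]
277 178
crop origin 177 103
```

View pics/w2.png

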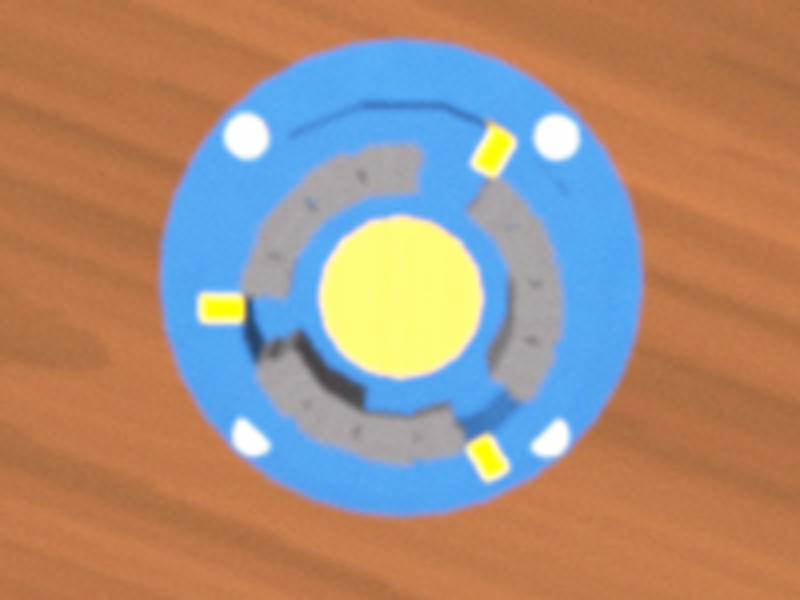

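The wrist crop shows the socket, with the plate at (400,297). The yellow marks are at (493,150), (222,308) and (488,457), and gaps in the grey lip near (448,182), (272,322) and (488,412) are turned from them. I measure the gaps by polar angle in the lip plane.

```bash
python3 - <<'E'
from h import *
s=pickle.load(open("w2.pkl","rb")); C=np.array([.597,.1732])
hsv=cv2.cvtColor(s["img"],cv2.COLOR_RGB2HSV).astype(int)
marks=np.array([[.6396,.1662],[.5819,.2131],[.5696,.1402]])-C
print("marks",[round(np.degrees(np.arctan2(y,x)),1) for x,y in marks])
th=np.arange(0,360,1.)
for rr in (.029,.031,.033,.035):
    g=[]
    for t in np.radians(th):
        u,v=proj(s,[*(C+rr*np.array([np.cos(t),np.sin(t)])),.03]); p=hsv[int(round(v)),int(round(u))]
        g.append(p[1]<70 and 100<p[2]<230)
    g=np.array(g).astype(int); e=np.flatnonzero(np.diff(g)); print(rr,[(int(th[i]),'end' if g[i] else 'start') for i in e])
E
```

```text
marks [np.float64(-9.3), np.float64(110.7), np.float64(-129.7)]
0.029 [(14, 'start'), (104, 'end'), (126, 'start'), (225, 'end'), (253, 'start'), (346, 'end')]
0.031 [(14, 'start'), (105, 'end'), (125, 'start'), (127, 'end'), (129, 'start'), (226, 'end'), (253, 'start'), (346, 'end')]
0.033 [(14, 'start'), (105, 'end'), (126, 'start'), (128, 'end'), (131, 'start'), (226, 'end'), (252, 'start'), (346, 'end')]
0.035 [(13, 'start'), (105, 'end'), (126, 'start'), (226, 'end'), (252, 'start'), (347, 'end')]
```

Call:
{"method": "step_arm", "body": {"steps": [[[-2.8, 4.45, 0], [0, 0, 0]], [[-2.8, 4.45, 0], [0, 0, 0]], [[-2.8, 4.45, 0], [0, 0, 0]], [[-2.8, 4.45, 0], [0, 0, 0]], [[-2.8, 4.45, 0], [0, 0, 0]], [[-2.8, 4.45, 0], [0, 0, 0]], [[0, 0, 0], [0, 0, -10]], [[0, 0, 0], [0, 0, -10]], [[0, 0, 0], [0, 0, -10]], [[0, 0, 0], [0, 0, -10]], [[0, 0, 0], [0, 0, -10]], [[0, 0, 0], [0, 0, 0]]]}}

```text
clock: 4.12
tool_pos: [0.5388, -0.1372, 0.2577]
eef_rot: [0.816, 0.578, -0.001, 0.0]
contact_force: [-0.6, -0.0, -0.9]
opening: 1.002
finger_force: 0.0
```

```bash
cat >> h.py <<'E'
def pose(st):
    r=R.from_quat(st["eef_rot"]); m=r.as_matrix(); return st["tool_pos"],np.degrees(np.arctan2(m[1,0],m[0,0])),m
def to_tool(st,P):
    p,y,m=pose(st); return (m.T@(np.array(P)-p)*100).round(2)
E
cat > rim.py <<'E'
from plant import sensors, vision
from h import *
s=vision.snapshot("wrist"); st=sensors.get_state()
im=s["img"]; hsv=cv2.cvtColor(im,cv2.COLOR_RGB2HSV)
red=(((hsv[...,0]<8)|(hsv[...,0]>172))&(hsv[...,1]>120)&(hsv[...,2]>120)).astype(np.uint8)
n,_,t,c=cv2.connectedComponentsWithStats(red)
for i in range(1,n):
    P=plane(s,*c[i],.09)
    if t[i,4]>8 and np.hypot(*(P[:2]-[.539,-.137]))<.05: print(t[i,4],c[i].round(1),P.round(4),np.degrees(np.arctan2(P[1]+.137,P[0]-.539)).round(1))
print(st["clock"],pose(st)[:2],"to mould",to_tool(st,[.5393,-.1368,.07]),st["q"].round(2))
E
python3 rim.py
```

```text
12 [303.5 156.8] [ 0.5648 -0.1172  0.09  ] 37.6
28 [305.2 167.1] [ 0.5635 -0.1253  0.09  ] 25.5
35 [249.3 181.7] [ 0.5177 -0.1217  0.09  ] 144.3
35 [289.7 221.3] [ 0.5374 -0.1637  0.09  ] -93.5
4.175 (array([ 0.53897767, -0.13676424,  0.25771229]), np.float64(70.59111689368831)) to mould [ 0.02  0.04 18.77] [ 0.4   0.62 -0.39  1.77  0.31  0.82 -0.48]
```

The rim stripes land on the same points from a second viewpoint, which confirms the 90 mm height and the lug angle of 25.5°. I descend and grasp.

Call:
{"method": "step_arm", "body": {"steps": [[[0, 0, 4], [0, 0, 0]], [[0, 0, 4], [0, 0, 0]], [[0, 0, 4], [0, 0, 0]], [[0, 0, 3.5], [0, 0, 0]], [[0, 0, 2.2], [0, 0, 0]], [[0, 0, 1], [0, 0, 0]], [[0, 0, 0], [0, 0, 0]], [[0, 0, 0], [0, 0, 0]]]}}

```text
clock: 5.18
tool_pos: [0.5406, -0.1351, 0.0717]
eef_rot: [0.815, 0.58, 0.001, 0.001]
contact_force: [-0.6, -0.2, -0.1]
opening: 1.002
finger_force: 0.0
```

Call:
{"method": "step_arm", "body": {"steps": [[[0, 0, 0], [0, 0, 0]], [[0, 0, 0], [0, 0, 0]], [[0, 0, 0], [0, 0, 0]], [[0, 0, 0], [0, 0, 0]], [[0, 0, 0], [0, 0, 0]], [[0, 0, 0], [0, 0, 0]]], "claw": -1, "grip_force": 45}}

```text
clock: 5.92
tool_pos: [0.5407, -0.1349, 0.071]
eef_rot: [0.814, 0.58, 0.001, 0.001]
contact_force: [1.2, -0.9, 2.8]
opening: 0.628
finger_force: 45.0
```

Call:
{"method": "step_arm", "body": {"steps": [[[0, 0, -3], [0, 0, 0]], [[0, 0, -4], [0, 0, 0]], [[0, 0, -3], [0, 0, 0]], [[5.16, -0.8, 0], [0, 0, 0]], [[5.16, -0.8, 0], [0, 0, 0]], [[5.16, -0.8, 0], [0, 0, 0]], [[5.16, -0.8, 0], [0, 0, 0]], [[5.16, -0.8, 0], [0, 0, 0]], [[5.16, -0.8, 0], [0, 0, 0]], [[0, 0, 0], [0, 0, 9]], [[0, 0, 0], [0, 0, 9]], [[0, 0, 0], [0, 0, 8]]]}}

```text
clock: 7.42
tool_pos: [0.594, 0.1731, 0.1694]
eef_rot: [0.925, 0.38, -0.002, 0.0]
contact_force: [0.4, -0.5, -3.7]
opening: 0.633
finger_force: 45.0
```

Call:
{"method": "step_arm", "body": {"steps": [[[0, 0, 0], [0, 0, 0]], [[0, 0, 0], [0, 0, 0]]]}}

```text
clock: 7.68
tool_pos: [0.5949, 0.1733, 0.1701]
eef_rot: [0.924, 0.383, -0.001, -0.0]
contact_force: [-0.6, -0.8, -2.5]
opening: 0.631
finger_force: 45.0
```

```bash
cat > held.py <<'E'
from plant import sensors, vision
from h import *
import sys
s=vision.snapshot("wrist"); sts=[sensors.get_state()]; st=sts[0]
p,y,m=pose(st); zr=p[2]+.019
im=s["img"]; hsv=cv2.cvtColor(im,cv2.COLOR_RGB2HSV)
red=(((hsv[...,0]<8)|(hsv[...,0]>172))&(hsv[...,1]>120)&(hsv[...,2]>100)).astype(np.uint8)
n,_,t,c=cv2.connectedComponentsWithStats(red)
for i in range(1,n):
    P=plane(s,*c[i],zr)
    if t[i,4]>8: print(t[i,4],c[i].round(1),P.round(4),((P-p)[:2]*1000).round(1),"ang",np.degrees(np.arctan2(*(P-p)[1::-1])).round(1))
print(st["clock"],p.round(4),round(y,2),"tilt",m[:2,2].round(4),"F",st["contact_force"].round(2),"M",st["moment"].round(2),"to socket",to_tool(st,[.597,.1732,.1]),st["q"].round(2))
cv2.imwrite(f"pics/{sys.argv[1]}.png",im[:,:,::-1])
E
python3 held.py w3
```

```text
201 [321.  214.5] [0.6275 0.1897 0.1893] [32.4 16.4] ang 26.8
16 [226.5 228.3] [0.6043 0.2068 0.1893] [ 9.2 33.4] ang 74.6
289 [337.6 272.6] [0.6183 0.1723 0.1893] [23.1 -1.1] ang -2.6
125 [199.  302.3] [0.5798 0.1959 0.1893] [-15.3  22.6] ang 124.2
65 [297.  385.1] [0.5801 0.1512 0.1893] [-15.  -22.1] ang -124.2
7.725 [0.5951 0.1733 0.1703] 45.07 tilt [-0.0012 -0.0004] F [ 0.54 -0.62 -3.4 ] M [ 0.01 -0.05 -0.05] to socket [0.13 0.15 7.03] [-0.27  0.79 -0.16  1.66  0.18  0.71 -1.3 ]
```

View pics/w3.png

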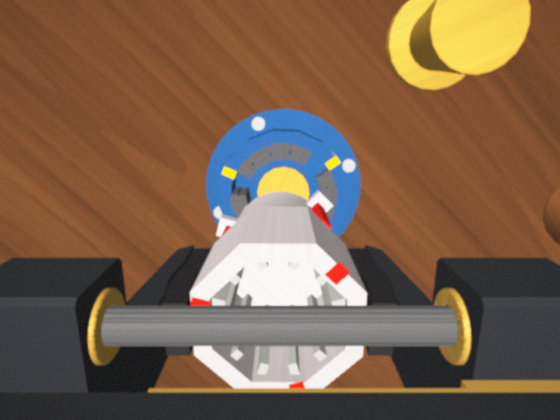

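The held mould is at about (280,310), with the socket ahead and below it. Its rim stripes give a yaw near 0° and a centre about 2 mm behind the TCP along tool x. I correct for that and descend to just above the lip.

Call:
{"method": "step_arm", "body": {"steps": [[[0.33, 0.15, 2], [0, 0, 0]], [[0, 0, 2.5], [0, 0, 0]], [[0, 0, 1.5], [0, 0, 0]], [[0, 0, 0.5], [0, 0, 0]], [[0, 0, 0], [0, 0, 0]], [[0, 0, 0], [0, 0, 0]], [[0, 0, 0], [0, 0, 0]]]}}

```text
clock: 8.6
tool_pos: [0.5994, 0.175, 0.1064]
eef_rot: [0.924, 0.382, 0.001, 0.0]
contact_force: [0.3, 0.3, -2.5]
opening: 0.633
finger_force: 45.0
```

```bash
python3 held.py w4; python3 - <<'E'
from plant import vision
import cv2,numpy as np
from h import *
o=[]
for n in("scene","side"):
    s=vision.snapshot(n); u,v=map(int,proj(s,[.597,.173,.06]))
    o.append(cv2.resize(s["img"][v-50:v+50,u-50:u+50],(400,400),interpolation=cv2.INTER_CUBIC))
cv2.imwrite("pics/m4.png",np.hstack(o)[:,:,::-1])
E
```

```text
205 [321.2 214.9] [0.632  0.1911 0.1253] [32.7 16.2] ang 26.3
15 [226.1 228.8] [0.6086 0.2083 0.1253] [ 9.2 33.4] ang 74.6
287 [337.5 272.7] [0.6227 0.1737 0.1253] [23.3 -1.2] ang -2.9
125 [199.  302.3] [0.5842 0.1976 0.1253] [-15.2  22.7] ang 123.8
64 [297.  385.1] [0.5844 0.1528 0.1253] [-15.  -22.1] ang -124.1
8.65 [0.5994 0.1749 0.1063] 44.96 tilt [0.0011 0.0003] F [-0.06 -0.18 -2.52] M [-0.02 -0.01 -0.03] to socket [-0.29 -0.05  0.63] [-0.28  0.89 -0.14  1.68  0.2   0.59 -1.32]
```

View pics/m4.png

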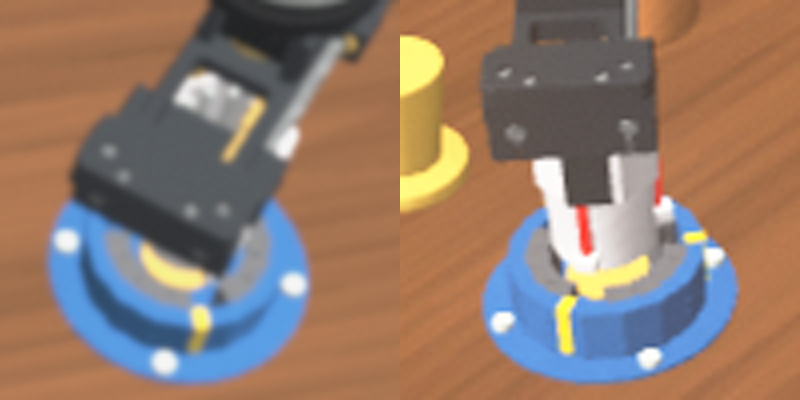

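Both views show the mould upright and centred over the bore, with the lugs by the slots. I go down gently.

Call:
{"method": "step_arm", "body": {"steps": [[[-0.1, 0, 0.3], [0, 0, 0]], [[0, 0, 0.3], [0, 0, 0]], [[0, 0, 0.3], [0, 0, 0]], [[0, 0, 0.2], [0, 0, 0]], [[0, 0, 0.2], [0, 0, 0]], [[0, 0, 0.1], [0, 0, 0]], [[0, 0, 0], [0, 0, 0]]]}}

```text
clock: 9.62
tool_pos: [0.5984, 0.1742, 0.0917]
eef_rot: [0.924, 0.382, 0.0, -0.0]
contact_force: [0.6, -0.5, -3.2]
opening: 0.635
finger_force: 45.0
```

Call:
{"method": "step_arm", "body": {"steps": [[[0, 0, 0.25], [0, 0, 0]], [[0, 0, 0.25], [0, 0, 0]], [[0, 0, 0.25], [0, 0, 0]], [[0, 0, 0.2], [0, 0, 0]], [[0, 0, 0.2], [0, 0, 0]], [[0, 0, 0.2], [0, 0, 0]], [[0, 0, 0.1], [0, 0, 0]], [[0, 0, 0], [0, 0, 0]]]}}

```text
clock: 10.62
tool_pos: [0.5987, 0.1744, 0.0784]
eef_rot: [0.924, 0.382, 0.001, 0.0]
contact_force: [-1.3, -0.1, 8.2]
opening: 0.633
finger_force: 44.9
```

```bash
python3 held.py w5
```

```text
201 [321.  214.9] [0.6313 0.1906 0.0974] [32.6 16.2] ang 26.4
13 [226.2 228.8] [0.6079 0.2078 0.0974] [ 9.2 33.4] ang 74.6
288 [337.6 272.4] [0.622  0.1732 0.0974] [23.3 -1.2] ang -2.9
130 [199.1 302.2] [0.5836 0.197  0.0974] [-15.1  22.6] ang 123.8
62 [297.2 385.1] [0.5837 0.1522 0.0974] [-14.9 -22.2] ang -124.0
10.675 [0.5987 0.1744 0.0784] 44.96 tilt [0.0012 0.0005] F [-2.03 -1.17  8.03] M [-0.01  0.48 -0.02] to socket [-0.2  -0.03 -2.16] [-0.28  0.93 -0.13  1.69  0.21  0.53 -1.33]
```

Foot is at about 7–9 mm with spring force near 11 N, and there is no slip. I push a little further before twisting.

Call:
{"method": "step_arm", "body": {"steps": [[[0, 0, 0.15], [0, 0, 0]], [[0, 0, 0.1], [0, 0, 0]], [[0, 0, 0], [0, 0, 0]], [[0, 0, 0], [0, 0, 0]]]}}

```text
clock: 11.18
tool_pos: [0.5987, 0.1744, 0.0761]
eef_rot: [0.924, 0.382, 0.001, 0.0]
contact_force: [-1.9, 0.1, 9.5]
opening: 0.632
finger_force: 44.9
```

Call:
{"method": "step_arm", "body": {"steps": [[[0, 0, 0], [0, 0, 4]], [[0, 0, 0], [0, 0, 4]], [[0, 0, 0], [0, 0, 4]], [[0, 0, 0], [0, 0, 0]]]}}

```text
clock: 11.68
tool_pos: [0.5987, 0.174, 0.0761]
eef_rot: [0.959, 0.283, 0.001, 0.0]
contact_force: [-2.1, -0.6, 9.5]
opening: 0.635
finger_force: 44.9
```

```bash
python3 held.py w6 | tail -1
```

```text
11.725 [0.5988 0.174  0.0761] 32.94 tilt [ 0.0014 -0.0001] F [-1.58 -0.86  9.71] M [-0.09  0.51 -0.02] to socket [-0.19 -0.03 -2.39] [-0.31  0.93 -0.08  1.69  0.13  0.52 -1.47]
```

No torque after 12°, so the lugs are under the lip. I twist on towards the stop.

Call:
{"method": "step_arm", "body": {"steps": [[[0, 0.02, 0], [0, 0, 6]], [[0, 0.02, 0], [0, 0, 6]], [[0, 0.02, 0], [0, 0, 6]], [[0, 0.02, 0], [0, 0, 6]], [[0, 0.02, 0], [0, 0, 6]], [[0, 0.02, 0], [0, 0, 4]], [[0, 0, 0], [0, 0, 0]]]}}

```text
clock: 12.6
tool_pos: [0.5991, 0.1734, 0.0761]
eef_rot: [1.0, -0.009, 0.001, -0.0]
contact_force: [-2.2, -0.5, 9.2]
opening: 0.633
finger_force: 44.9
```

```bash
python3 held.py w7
```

```text
193 [321.5 215.8] [0.6322 0.1608 0.0951] [ 33.1 -12.5] ang -20.7
288 [337.7 272.4] [0.6136 0.1555 0.0951] [ 14.5 -17.8] ang -50.9
150 [199.3 302.7] [0.6038 0.1997 0.0951] [ 4.7 26.4] ang 79.9
75 [297.5 385.5] [0.5717 0.1684 0.0951] [-27.4  -5. ] ang -169.7
12.65 [0.5991 0.1734 0.0761] -1.03 tilt [0.0014 0.0005] F [-1.58  0.14  9.7 ] M [0.1  0.52 0.03] to socket [-0.21  0.02 -2.39] [-0.39  0.93  0.06  1.7  -0.1   0.51 -1.85]
```

Turned 46° from the slots with no stop yet, so I go on in small turns until the torque rises.

Call:
{"method": "step_arm", "body": {"steps": [[[0, 0, 0], [0, 0, 1.5]], [[0, 0, 0], [0, 0, 1.5]], [[0, 0, 0], [0, 0, 0]]]}}

```text
clock: 13.02
tool_pos: [0.5995, 0.1731, 0.0761]
eef_rot: [0.999, -0.033, 0.001, 0.0]
contact_force: [-0.5, -1.0, 9.5]
opening: 0.632
finger_force: 45.1
```

```bash
python3 held.py w8 | tail -1
```

```text
13.075 [0.5995 0.1731 0.0761] -3.78 tilt [ 0.0022 -0.0003] F [-0.69 -1.03  9.27] M [-0.06  0.33  1.1 ] to socket [-0.24  0.01 -2.39] [-0.4   0.93  0.07  1.7  -0.12  0.51 -1.89]
```

Call:
{"method": "step_arm", "body": {"steps": [[[0, 0, 0], [0, 0, 1.5]], [[0, 0, 0], [0, 0, 1]], [[0, 0, 0], [0, 0, 0]]]}}

```text
clock: 13.45
tool_pos: [0.5995, 0.173, 0.0761]
eef_rot: [0.999, -0.053, 0.001, 0.001]
contact_force: [-1.3, -0.7, 9.6]
opening: 0.631
finger_force: 45.7
```

```bash
python3 held.py w9
```

```text
179 [320.5 214.5] [0.6317 0.1579 0.0951] [ 32.2 -15.2] ang -25.2
290 [336.7 269.6] [0.6133 0.1542 0.0951] [ 13.7 -18.8] ang -53.8
136 [199.1 303. ] [0.6063 0.1989 0.0951] [ 6.8 25.9] ang 75.3
101 [299.3 384.9] [0.5719 0.1698 0.0951] [-27.7  -3.2] ang -173.4
13.5 [0.5995 0.173  0.0761] -6.05 tilt [ 0.0025 -0.0011] F [-0.92 -1.78  9.36] M [-0.22  0.21  2.  ] to socket [-0.25  0.01 -2.39] [-0.4   0.93  0.08  1.7  -0.13  0.51 -1.91]
```

The torque rose to 2 N·m, so the stop is reached. I back off about 5° to the notch centre and ease up with the spring.

Call:
{"method": "step_arm", "body": {"steps": [[[0, 0, 0], [0, 0, -3]], [[0, 0, 0], [0, 0, -2]], [[0, 0, 0], [0, 0, 0]], [[0, 0, -0.15], [0, 0, 0]], [[0, 0, -0.15], [0, 0, 0]], [[0, 0, -0.15], [0, 0, 0]], [[0, 0, -0.1], [0, 0, 0]], [[0, 0, 0], [0, 0, 0]]]}}

```text
clock: 14.5
tool_pos: [0.5999, 0.1731, 0.0816]
eef_rot: [1.0, -0.013, 0.001, -0.0]
contact_force: [-0.4, -0.9, 6.4]
opening: 0.632
finger_force: 44.9
```

```bash
python3 held.py w10
```

```text
202 [320.9 214. ] [0.6334 0.1605 0.1005] [ 33.5 -12.6] ang -20.6
291 [337.4 270.8] [0.6147 0.1553 0.1005] [ 14.8 -17.8] ang -50.2
150 [199.1 302.7] [0.6048 0.1996 0.1005] [ 4.9 26.4] ang 79.5
95 [298.3 385.1] [0.5726 0.1682 0.1005] [-27.3  -5. ] ang -169.6
14.55 [0.5999 0.1731 0.0815] -1.54 tilt [0.0029 0.0007] F [ 0.87 -0.72  6.94] M [ 0.03  0.17 -0.  ] to socket [-0.28  0.   -1.85] [-0.39  0.93  0.06  1.7  -0.1   0.52 -1.86]
```

The foot rose past 8 mm with no torque, so the lugs are in the notches. I ease the last millimetre, open the claw and retreat.

Call:
{"method": "step_arm", "body": {"steps": [[[0, 0, -0.08], [0, 0, 0]], [[0, 0, 0], [0, 0, 0]]], "grip_force": 10}}

```text
clock: 14.8
tool_pos: [0.5999, 0.173, 0.0822]
eef_rot: [1.0, -0.013, 0.002, -0.0]
contact_force: [0.0, -1.4, 7.3]
opening: 0.638
finger_force: 10.0
```

Call:
{"method": "step_arm", "body": {"steps": [[[0, 0, 0], [0, 0, 0]], [[0, 0, 0], [0, 0, 0]], [[0, 0, 0], [0, 0, 0]], [[0, 0, 0], [0, 0, 0]], [[0, 0, 0], [0, 0, 0]], [[0, 0, 0], [0, 0, 0]]], "claw": 1}}

```text
clock: 15.55
tool_pos: [0.5986, 0.173, 0.081]
eef_rot: [1.0, -0.013, 0.0, 0.0]
contact_force: [-0.9, 0.2, 0.5]
opening: 1.001
finger_force: 0.0
```

Call:
{"method": "step_arm", "body": {"steps": [[[0, 0, -1], [0, 0, 0]], [[0, 0, -2], [0, 0, 0]], [[0, 0, -4], [0, 0, 0]], [[0, 0, -5], [0, 0, 0]], [[0, 0, -4], [0, 0, 0]], [[0, 0, 0], [0, 0, 0]], [[0, 0, 0], [0, 0, 0]]]}}

```text
clock: 16.42
tool_pos: [0.5982, 0.1729, 0.2415]
eef_rot: [1.0, -0.013, 0.0, -0.0]
contact_force: [-0.4, 0.1, -0.0]
opening: 1.001
finger_force: 0.0
```

```bash
python3 - <<'E'
from plant import sensors, vision
from h import *
s=vision.snapshot("wrist"); hsv=cv2.cvtColor(s["img"],cv2.COLOR_RGB2HSV)
red=(((hsv[...,0]<8)|(hsv[...,0]>172))&(hsv[...,1]>120)&(hsv[...,2]>120)).astype(np.uint8)
n,_,t,c=cv2.connectedComponentsWithStats(red)
Q=[]
for i in range(1,n):
    P=plane(s,*c[i],.1015)
    if t[i,4]>8 and np.hypot(*(P[:2]-[.597,.173]))<.05: print(t[i,4],c[i].round(1),P.round(4),(np.degrees(np.arctan2(P[1]-.1732,P[0]-.597))).round(1),np.hypot(*(P[:2]-[.597,.1732])).round(4))
o=[]
for nn in("scene","side"):
    q=vision.snapshot(nn); u,v=map(int,proj(q,[.597,.173,.04]))
    o.append(cv2.resize(q["img"][v-50:v+50,u-50:u+50],(400,400),interpolation=cv2.INTER_CUBIC))
    cv2.imwrite(f"pics/{nn}F.png",q["img"][:,:,::-1]); pickle.dump(q,open(nn+"F.pkl","wb"))
cv2.imwrite("pics/mF.png",np.hstack(o)[:,:,::-1])
st=sensors.get_state(); print(st["clock"],st["tool_pos"])
E
```

```text
29 [301.8 161. ] [0.6246 0.1568 0.1015] -30.7 0.0321
41 [305.1 173.9] [0.6152 0.1545 0.1015] -45.7 0.0261
33 [244.2 190.9] [0.6039 0.199  0.1015] 75.1 0.0267
41 [288.5 233. ] [0.5706 0.1674 0.1015] -167.6 0.027
16.575 [0.59780124 0.17276581 0.23988108]
```

View pics/mF.png

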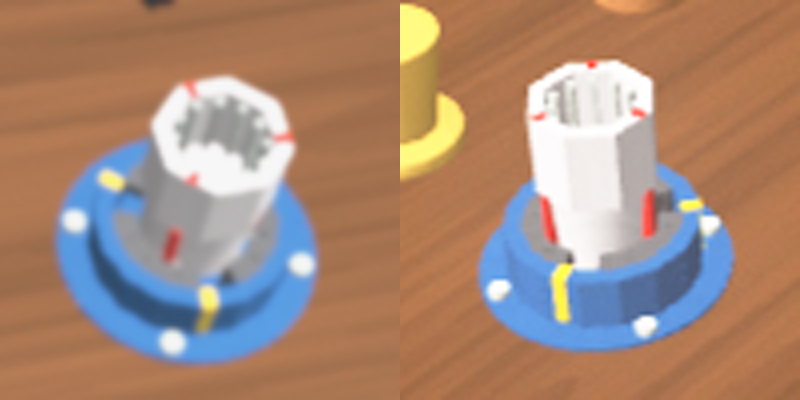

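View pics/sideF.png

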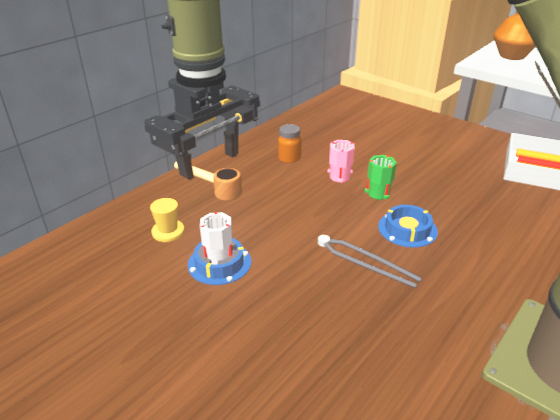

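The lugs are hidden under the lip and the mould is upright, with its stripes at -46°, which is 0.79 rad clockwise from the slots. The other things in view stand where they were, so I hand in.

```bash
python3 -c "
from plant import finish_job; print(finish_job())"
```

```text
the job is handed in; nothing more can be done
None
```

The aluminium mould is in the robot's leftmost blue socket, turned clockwise to the stop, lifted into the locking notches and released. The job is handed in at about 16.6 s, and the pictures show the other things on the bench undisturbed.

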